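# Close the registration jig's side lay to the red mark

## Robot

A 6-joint arm with a two-finger parallel gripper is mounted at the origin on the work surface. World frame = base frame: x ahead of the robot, y to its left, z up, the work surface at z = 0. Lengths are in m, angles in rad, forces in N, time in s.
With the tool pointing down it reaches from about 0.35 to 0.775 m from the base axis. Payload 5.5 kg.
Tool frame: the origin (TCP) lies between the finger pads; the fingertips stand 11 mm ahead of it and the grasp point (between the pads) lies 8 mm behind it (tips_ahead is the distance from the TCP to the fingertips, in m); z points along the fingers, y is the line along which they close (so a half turn about z gives the same grasp; the last joint's range is limited). The gripper opens to 85 mm and grips with 20 to 120 N. Pads are 22 mm wide; open, the fingers measure 114 mm over their backs; the gripper's body (76 mm by 85 mm) begins 54 mm behind the grasp point. The pads swing forward as they close: fully open they stand 13 mm farther back than shut.
Start: joints at [-1.437, 0.313, 0.046, 1.304, 0, 1.431], TCP at [0.155, -0.554, 0.242] pointing down, gripper open.
Joint ranges: [-2.76, 2.76], [-0.86, 1.69], [-1.03, 1.26], [-2.2, 2.34], [-1.47, 1.5], [-3.14, 3.14]. Speed limits (rad/s): [2.57, 2.57, 3.14, 3.14, 3.14, 3.14].

## Interface

Orientations are given as a unit quaternion [w, x, y, z].
In Python, from workcell import * gives the robot as it stands. The module is installed in compiled form; this text tells all that it offers.
- The arm moves only by the tool jog_arm, never from a script. Its argument "moves" is a list of rows, each an object with "fingers": the closure, from 0 (fully open) to 1 (shut); "slide": the shift along the tool's x, y, z in mm, a list of three; "angular": the turn, a rotation vector about the tool's x, y, z in degrees, a list of three. A call has 1 to 10 rows; each row is the pose to reach, as a shift and turn from the pose commanded when the call began, along the tool's axes at that moment; what a row does not reach only later rows make up. A row lasts 1/12 s, in which the tool goes at most 41.7 mm and 7.16 degrees, less where a joint would pass 70% of its speed; a pose out of reach is approached as far as the arm can. A call with a gripper value outside its range is refused whole. The fingers move at their own pace and stop on an object; "squeeze" is the grip in N (left out, the last holds). Time passes only in rows, so rows that repeat a pose let the fingers close. It gives the time, the measured TCP pose, the force, the opening and the grip force at its end, in the units of the state.
- get_state(): the state, without advancing time (a new reading comes with each control period).
- read_camera(name): name is "scene" or "top" or "wrist"; returns a dict with "color" (384x512x3 uint8, red, green, blue), "fovy" (degrees; the focal length in pixels is half the picture's height over the tangent of half this angle, whatever the lens; pixels are square), "cx", "cy" (the principal point, pixels), "world_from_camera" (4x4, takes a point from camera to world coordinates); the wrist camera has in their place "tool_from_camera" (4x4, takes a point from camera to tool coordinates, whose origin is the TCP and whose axes are the flange's). Camera axes: x right, y down, z forward; pixel columns grow to the right and rows downward; lengths in m; the calibration is good to about 2 mm. A picture is of the moment at which its call begins: read the wrist's pose just before it. There is no depth.
- hand_in(): hands the job in; it is judged then, once.
Trained networks look in a picture, given as the dict that the camera call returned (one of the last four; its "shot" number tells which), for a name from the list of things; names that differ only in an ending like _2 or _b are one class to them, and where a whole thing is asked for, a point or a joint stands for the part that bears it (a point fixed in the world has none). Each returns a list of dicts, best first, with "p" (0 to 1); they miss things now and then, are a little off and sometimes report something else, mostly with a low value. They report only what shows in the picture. A call takes as long as a camera call.
- look_for(target, picture): "point" ([column, row] in pixels, amid what is visible of it).
- tip_of(target, picture): "point" ([column, row] in pixels: a listed point, or the origin of a listed thing).
The state is a dict: "clock": time; "joint_pos": joint angles; "qvel": joint speeds; "tau": joint torques, N m; "tcp_pos": TCP position; "orientation": TCP orientation; "wrist_force": force on the tool from outside, world axes, zero at the start; "ft_torque": the same for the moment, N m; "finger_gap": finger opening in m; "grip_force": force on a finger pad.
Only numpy, scipy, OpenCV 4.12 (cv2) and the standard library are available. Lean on these libraries where they do the work, as an engineer would, in place of code of your own. Each camera call takes 0.05 s, during which the arm holds its last target. There are 200 camera calls.

## Task

Set the printing registration jig: with a fingertip on top of the knurled brass wheel, roll it so that the aluminium side lay closes up and its black pointer stands at the red gauge mark on the scale, then take the hand away. Work only through the wheel: do not push the side lay by hand, and leave the printing block, jar, tin, cup and tools where they are, neither moved nor picked up.

Things in the scene. Friction and masses are not known exactly. Their poses are not given: they have to be found in the camera images.
- jig: Fixed rigid jig: plywood bed 200 (x) x 360 (y) x 18 mm, origin under its centre on the table, z up. The side lay slides along its y. At the -y end a blue housing (46 x 64 mm in x, y, its top 58 mm above the table) holds the brass wheel between two cheeks; at the +y end is a blue fixed stop 48 mm high. A scale rail, top 30 mm above the table, runs along its +x edge.
- wheel_top (a point): Topmost point of the wheel's rim, 72 mm above the table, fixed in the jig at (0, -115, 72) mm; axes as the jig's. The wheel stands 14 mm proud of its cheeks. About 1 N along the rim turns it, and a fingertip pressing with 3 to 10 N grips it well; it stays where it is left, with no spring.
- wheel: Knurled brass wheel, 60 mm diameter, 24 mm wide, four white ridges. Origin at its centre, 42 mm above the table; its x axis is the axle, y and z turn with it. Moving the top of the rim towards the jig's +y drives the side lay the same way (closing), 10 mm per radian: 30 mm of rim rolled moves the lay 10 mm; rolled back it opens. It can turn about 6 rad in all, more than is needed.
- lay: Aluminium side lay: a bar 146 (x) x 20 (y) x 28 mm across the bed, sliding along the jig's y; origin at the middle of its underside, axes as the jig's. Not to be touched.
- pointer (a point): Tip of the black pointer on the side lay (2 mm wide, on the lay's centre line, over the inner half of the scale rail, 34 mm above the table).
- gauge: Red gauge mark clipped on the outer half of the scale rail, fixed during the job: a tongue 5 mm wide along y with a 14 mm foot. Origin on its centre line at its inner end; axes as the jig's. At the start it stands 17 to 44 mm to the +y side of the pointer. The job is done when the pointer and this origin agree along the jig's y.
- block: Loose printing block, wood with grey lino face, 88 x 72 x 21 mm, lying on the bed against the fixed stop; origin under its centre. Leave it alone.
- ink_jar: Loose amber ink jar, 60 mm diameter, 75 mm high, standing by the jig; origin under its centre. Leave it alone.
- cup: Loose white cup, 72 mm diameter, 85 mm high; origin under its centre. Leave it alone.
- tint_tin: Loose steel tin, 70 mm diameter, 60 mm high; origin under its centre. Leave it alone.
- brayer: Loose ink roller with black rubber roll and wooden handle, about 170 mm long, lying on the table. Leave it alone.
- palette_knife: Loose palette knife, 200 mm long, lying on the table. Leave it alone.
- paint_brush: Loose brush, 200 mm long, lying on the table. Leave it alone.

How it is judged:
By the outcome, as a careful person would: the job done as asked, in the order asked, and still so for the second after the job is handed in, with the robot touching nothing.
It also fails if it takes over 51 s, if anything falls off the work surface, if the arm or the gripper's body presses on something with over 40 N, if the wrist force passes 120 N, or if a joint passes its speed limit or range.

## Working session

There is one attempt and no reset: what is moved stays moved. The work goes in short steps, Python scripts to look and compute and a tool call to move; the robot and the scene stay as the last step left them, time stands still between calls to the robot, and variables do not carry over. Pictures are saved under pics/ and viewed, at most 10 in all, crops included, and the job is handed in when it is done.

Besides the shell and the picture viewer there is one more tool, called after ">>>" by a JSON object that holds its "op" and its "data", one argument or row to a line. jog_arm: Moves the arm, as the interface text tells. Its arguments: {"type":"object","properties":{"moves":{"type":"array","items":{"type":"object","properties":{"fingers":{"type":"number"},"slide":{"type":"array","items":{"type":"number"}},"angular":{"type":"array","items":{"type":"number"}}}}},"squeeze":{"type":"number"}},"required":["moves"]}

```bash
mkdir -p pics; cat > h.py <<'E'
from workcell import *
import numpy as np, cv2
from scipy.spatial.transform import Rotation as R
def K(p):
    f=p["color"].shape[0]/2/np.tan(np.radians(p["fovy"])/2); return f,p["cx"],p["cy"]
def pose(s):
    T=np.eye(4);q=s["orientation"];T[:3,:3]=R.from_quat([q[1],q[2],q[3],q[0]]).as_matrix();T[:3,3]=s["tcp_pos"];return T
def shot(name):
    s=get_state();p=read_camera(name)
    p["T"]=np.array(p["world_from_camera"]) if name!="wrist" else pose(s)@np.array(p["tool_from_camera"])
    return p
def ray(p,uv):
    f,cx,cy=K(p);d=p["T"][:3,:3]@np.array([(uv[0]-cx)/f,(uv[1]-cy)/f,1]);return p["T"][:3,3],d/np.linalg.norm(d)
def atz(p,uv,z):
    o,d=ray(p,uv);return o+d*(z-o[2])/d[2]
def tri(rs):
    A=sum(np.eye(3)-np.outer(d,d) for o,d in rs);b=sum((np.eye(3)-np.outer(d,d))@o for o,d in rs);return np.linalg.solve(A,b)
def proj(p,X):
    f,cx,cy=K(p);c=np.linalg.inv(p["T"])@np.append(X,1);return np.array([cx+f*c[0]/c[2],cy+f*c[1]/c[2]])
def save(p,n): cv2.imwrite("pics/"+n,p["color"][:,:,::-1])
E
cat > a.py <<'E'
from h import *
np.set_printoptions(precision=4,suppress=True)
Z=dict(jig=0,wheel_top=.072,wheel=.042,lay=.018,pointer=.034,gauge=.03)
for n in ["scene","top","wrist"]:
    p=shot(n);save(p,n+"0.png")
    for t in Z:
        r=tip_of(t,p)[:2]
        for q in r: print(n,t,round(q["p"],2),np.round(q["point"],1),atz(p,q["point"],Z[t]))
s=get_state();print(s["clock"],s["tcp_pos"],s["orientation"],s["finger_gap"])
a=[cv2.imread(f"pics/{n}0.png") for n in ["scene","top"]]
E
python3 a.py
```

```text
scene jig 0.97 [273.8 213.8] [0.5307 0.068  0.    ]
scene wheel_top 0.75 [276.2 217.1] [0.5794 0.13   0.072 ]
scene wheel_top 0.61 [253.5 190.4] [ 0.5586 -0.0112  0.072 ]
scene wheel 0.63 [250.  194.6] [ 0.5622 -0.0255  0.042 ]
scene lay 0.5 [276.4 216.2] [0.5424 0.0934 0.018 ]
scene pointer 0.5 [263.9 226.8] [0.6158 0.1124 0.034 ]
scene gauge 0.35 [206.9 156.4] [ 0.5536 -0.2984  0.03  ]
top jig 0.61 [236.  214.8] [0.5294 0.0793 0.    ]
top wheel_top 0.98 [268.3 201.3] [ 0.5707 -0.0231  0.072 ]
top wheel 0.72 [266.8 202.7] [ 0.5688 -0.0201  0.042 ]
top lay 0.61 [230.  211.9] [0.5374 0.0988 0.018 ]
top pointer 0.82 [221.8 192. ] [0.6006 0.1268 0.034 ]
top pointer 0.57 [247.6 259.1] [0.3869 0.0371 0.034 ]
top gauge 0.45 [393.  217.1] [ 0.5336 -0.4351  0.03  ]
top gauge 0.28 [236.7 213.5] [0.532  0.0764 0.03  ]
1.05 [ 0.1555 -0.5536  0.2423] [0.0001 0.9906 0.1365 0.    ] 0.08573801679931524
```

View pics/scene0.png

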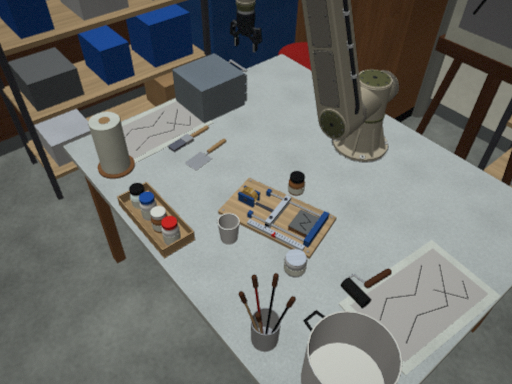

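View pics/top0.png

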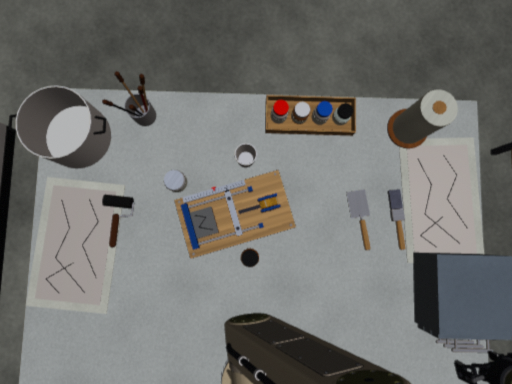

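The views show the jig mid-table, with the wheel at about (268,202) in the top view, the pointer at about (229,190) and the red mark near (213,188). Jig yaw is about 18–20°. Next I raise the arm and go above the jig.

>>> {"op": "jog_arm", "data": {
  "moves": [
    {"slide":[0,0,-40],"fingers":1},
    {"slide":[0,0,-80],"fingers":1},
    {"slide":[30,-26,-100],"fingers":1},
    {"slide":[60,-50,-118],"fingers":1},
    {"slide":[511,-432,-118],"fingers":1},
    {"slide":[511,-432,-118],"fingers":1},
    {"slide":[511,-432,-118],"fingers":1},
    {"slide":[511,-432,-118],"fingers":1},
    {"slide":[511,-432,-118],"fingers":1},
    {"slide":[511,-432,-118],"fingers":1}
  ]
}}

```text
schema error: expected keys fingers, slide, angular
```

>>> {"op": "jog_arm", "data": {
  "moves": [
    {"slide":[0,0,-40],"fingers":1,"angular":[0,0,0]},
    {"slide":[0,0,-80],"fingers":1,"angular":[0,0,0]},
    {"slide":[30,-26,-100],"fingers":1,"angular":[0,0,0]},
    {"slide":[60,-50,-118],"fingers":1,"angular":[0,0,0]},
    {"slide":[511,-432,-118],"fingers":1,"angular":[0,0,0]},
    {"slide":[511,-432,-118],"fingers":1,"angular":[0,0,0]},
    {"slide":[511,-432,-118],"fingers":1,"angular":[0,0,0]},
    {"slide":[511,-432,-118],"fingers":1,"angular":[0,0,0]},
    {"slide":[511,-432,-118],"fingers":1,"angular":[0,0,0]},
    {"slide":[511,-432,-118],"fingers":1,"angular":[0,0,0]}
  ]
}}

```text
clock: 1.88
tcp_pos: [0.3384, -0.283, 0.3597]
orientation: [0.0, 0.991, 0.136, 0.0]
wrist_force: [1.9, -0.2, -0.1]
finger_gap: -0.0001
grip_force: 0.0
```

>>> {"op": "jog_arm", "data": {
  "moves": [
    {"slide":[261,-221,0],"fingers":1,"angular":[0,0,0]},
    {"slide":[261,-221,0],"fingers":1,"angular":[0,0,0]},
    {"slide":[261,-221,0],"fingers":1,"angular":[0,0,0]},
    {"slide":[261,-221,0],"fingers":1,"angular":[0,0,0]},
    {"slide":[261,-221,0],"fingers":1,"angular":[0,0,0]},
    {"slide":[261,-221,0],"fingers":1,"angular":[0,0,0]},
    {"slide":[261,-221,0],"fingers":1,"angular":[0,0,0]},
    {"slide":[261,-221,0],"fingers":1,"angular":[0,0,0]},
    {"slide":[261,-221,0],"fingers":1,"angular":[0,0,0]},
    {"slide":[261,-221,0],"fingers":1,"angular":[0,0,0]}
  ]
}}

```text
clock: 2.72
tcp_pos: [0.5305, 0.0011, 0.3587]
orientation: [-0.0, 0.99, 0.139, -0.0]
wrist_force: [-0.2, -1.0, 0.8]
finger_gap: -0.0003
grip_force: 0.0
```

```bash
cat > b.py <<'E'
from h import *
import sys
np.set_printoptions(precision=4,suppress=True)
Z=dict(jig=0,wheel_top=.072,wheel=.042,lay=.018,pointer=.034,gauge=.03)
p=shot("wrist");cv2.imwrite("pics/"+sys.argv[1]+".png",cv2.resize(p["color"][:,:,::-1],(768,576)))
for t in Z:
    for q in tip_of(t,p)[:2]: print(t,round(q["p"],2),np.round(q["point"],1),atz(p,q["point"],Z[t]))
s=get_state();print(s["clock"],s["tcp_pos"],s["orientation"],p["T"][:3,3],p["T"][:3,2])
E
python3 b.py w1
```

```text
jig 0.65 [201.7 123.5] [0.5286 0.0836 0.    ]
wheel 0.83 [280.8 119.8] [ 0.5684 -0.0217  0.042 ]
lay 0.73 [199. 123.] [0.5309 0.0851 0.018 ]
pointer 0.8 [186.8  55.4] [0.6125 0.1175 0.034 ]
gauge 0.56 [157.6  51.6] [0.6067 0.1555 0.03  ]
3.0667 [ 0.5289 -0.0027  0.3598] [0.0002 0.9908 0.1353 0.0002] [0.6013 0.0218 0.491 ] [-0.2772 -0.0792 -0.9576]
```

View pics/w1.png

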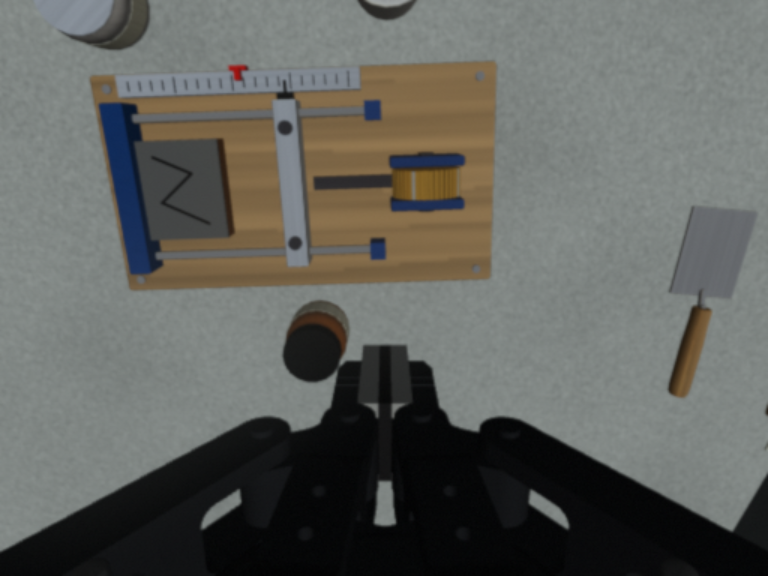

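```bash
python3 - <<'E'
from h import *
p=shot("wrist")
c=[atz(p,np.array(u)/1.5,.018) for u in [(92,75),(495,62),(490,280),(131,290)]]
for a,b in [(1,0),(2,3),(2,1),(3,0)]:
    d=c[b]-c[a];print(np.linalg.norm(d),np.degrees(np.arctan2(d[1],d[0])))
o=sum(c)/4;print(o)
q=shot("top")
w=[x["point"] for x in (tip_of("wheel",p)[0],tip_of("wheel",q)[0])]
print(tri([ray(p,w[0]),ray(q,w[1])]))
pp=[x["point"] for x in (tip_of("pointer",p)[0],tip_of("pointer",q)[0])]
print(tri([ray(p,pp[0]),ray(q,pp[1])]))
E
```

```text
0.3552583549863233 107.25429691415901
0.3576734713276764 107.19403545731204
0.19994256982904696 17.76644516544483
0.19955938257110567 17.07407073997254
[0.53196271 0.0783579  0.018     ]
[0.55355955 0.0355782  1.12703744]
[0.60855653 0.11165837 0.06744962]
```

```bash
python3 - <<'E'
from h import *
p=shot("wrist")
print(proj(p,[.5662,-.0314,.072])*1.5,proj(p,[.5685,-.021,.072])*1.5,atz(p,np.array([426,183])/1.5,.07),proj(p,[.5662,-.0314,.058])*1.5)
E
```

```text
[430.90697365 186.64100267] [419.73431137 180.52337612] [ 0.56780737 -0.02680978  0.07      ] [429.44013645 184.83070266]
```

>>> {"op": "jog_arm", "data": {
  "moves": [
    {"slide":[15,22,40],"fingers":1,"angular":[0,0,-1.8]},
    {"slide":[30,45,75],"fingers":1,"angular":[0,0,-1.8]},
    {"slide":[30,45,112],"fingers":1,"angular":[0,0,-1.8]},
    {"slide":[30,45,150],"fingers":1,"angular":[0,0,-1.8]},
    {"slide":[30,45,190],"fingers":1,"angular":[0,0,-1.8]},
    {"slide":[30,45,220],"fingers":1,"angular":[0,0,-1.8]},
    {"slide":[30,45,240],"fingers":1,"angular":[0,0,-1.8]},
    {"slide":[30,45,255],"fingers":1,"angular":[0,0,-1.8]},
    {"slide":[30,45,260],"fingers":1,"angular":[0,0,-1.8]},
    {"slide":[30,45,260],"fingers":1,"angular":[0,0,-1.8]}
  ]
}}

```text
clock: 4.25
tcp_pos: [0.5694, -0.0364, 0.0979]
orientation: [-0.0, 0.988, 0.152, -0.001]
wrist_force: [-0.3, -0.2, 0.2]
finger_gap: 0.0002
grip_force: 0.0
```

```bash
python3 b.py w2
```

```text
jig 0.68 [ 83.  193.4] [0.53   0.0838 0.    ]
wheel_top 0.79 [237.  230.9] [ 0.5679 -0.026   0.072 ]
wheel 0.81 [237.4 209.8] [ 0.5677 -0.0246  0.042 ]
lay 0.96 [ 60.4 197.8] [0.5309 0.0902 0.018 ]
pointer 0.56 [15.6 56.6] [0.6143 0.1172 0.034 ]
4.6 [ 0.5712 -0.0368  0.1006] [0.0004 0.9884 0.152  0.001 ] [ 0.64   -0.0139  0.23  ] [-0.2772 -0.0863 -0.9569]
```

View pics/w2.png

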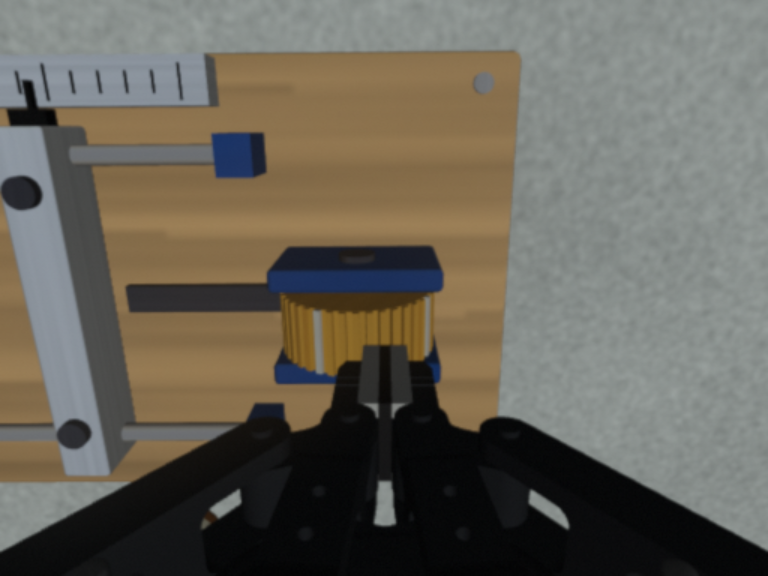

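The wrist view shows the jig aligned with the tool. The wheel is centred near (358,300) in the enlarged picture, and the shut tips are about 15 mm thick. I'll roll with arc strokes, tilting around the axle, and start by finding contact at 30°.

>>> {"op": "jog_arm", "data": {
  "moves": [
    {"slide":[0,2.5,3.5],"fingers":1,"angular":[6,0,0]},
    {"slide":[0,5,7],"fingers":1,"angular":[12,0,0]},
    {"slide":[0,7.5,10.5],"fingers":1,"angular":[18,0,0]},
    {"slide":[0,10,14],"fingers":1,"angular":[24,0,0]},
    {"slide":[0,12.7,17.7],"fingers":1,"angular":[30,0,0]},
    {"slide":[0,12.7,17.7],"fingers":1,"angular":[30,0,0]},
    {"slide":[0,12.7,17.7],"fingers":1,"angular":[30,0,0]}
  ]
}}

```text
clock: 5.18
tcp_pos: [0.5742, -0.0502, 0.0798]
orientation: [-0.256, 0.955, 0.145, -0.04]
wrist_force: [-0.5, 0.4, 0.0]
finger_gap: 0.0003
grip_force: 0.0
```

>>> {"op": "jog_arm", "data": {
  "moves": [
    {"slide":[0,0,2],"fingers":1,"angular":[0,0,0]},
    {"slide":[0,0,4],"fingers":1,"angular":[0,0,0]},
    {"slide":[0,0,5],"fingers":1,"angular":[0,0,0]},
    {"slide":[0,0,5],"fingers":1,"angular":[0,0,0]}
  ]
}}

```text
clock: 5.52
tcp_pos: [0.5735, -0.0452, 0.0787]
orientation: [-0.255, 0.955, 0.148, -0.039]
wrist_force: [0.5, 1.3, 0.2]
finger_gap: -0.0
grip_force: 0.0
```

>>> {"op": "jog_arm", "data": {
  "moves": [
    {"slide":[0,0,1],"fingers":1,"angular":[0,0,0]},
    {"slide":[0,0,2],"fingers":1,"angular":[0,0,0]},
    {"slide":[0,0,2],"fingers":1,"angular":[0,0,0]}
  ]
}}

```text
clock: 5.77
tcp_pos: [0.5737, -0.0456, 0.0772]
orientation: [-0.255, 0.955, 0.147, -0.038]
wrist_force: [-0.4, -3.1, 4.7]
finger_gap: 0.0002
grip_force: 3.2
```

>>> {"op": "jog_arm", "data": {
  "moves": [
    {"slide":[0,0,1],"fingers":1,"angular":[0,0,0]},
    {"slide":[0,0,1],"fingers":1,"angular":[0,0,0]}
  ]
}}

```text
clock: 5.93
tcp_pos: [0.5739, -0.0459, 0.0769]
orientation: [-0.254, 0.955, 0.147, -0.038]
wrist_force: [-0.7, -5.4, 9.4]
finger_gap: -0.0002
grip_force: 5.4
```

>>> {"op": "jog_arm", "data": {
  "moves": [
    {"slide":[0,-4.2,-0.6],"fingers":1,"angular":[-6,0,0]},
    {"slide":[0,-8.3,0.1],"fingers":1,"angular":[-12,0,0]},
    {"slide":[0,-12.3,1.1],"fingers":1,"angular":[-18,0,0]},
    {"slide":[0,-16.2,2.6],"fingers":1,"angular":[-24,0,0]},
    {"slide":[0,-19.9,4.5],"fingers":1,"angular":[-30,0,0]},
    {"slide":[0,-19.9,4.5],"fingers":1,"angular":[-30,0,0]}
  ]
}}

```text
clock: 6.43
tcp_pos: [0.5665, -0.0229, 0.0829]
orientation: [0.002, 0.988, 0.154, 0.002]
wrist_force: [-1.0, 0.2, 6.6]
finger_gap: -0.0002
grip_force: 3.1
```

```bash
python3 b.py w3
```

```text
jig 0.87 [ 88.5 201.8] [0.5298 0.0857 0.    ]
wheel_top 0.91 [264.7 248.8] [ 0.5671 -0.0266  0.072 ]
wheel 0.85 [259.3 219.2] [ 0.5692 -0.0236  0.042 ]
lay 0.55 [ 71.4 211.1] [0.5292 0.0878 0.018 ]
pointer 0.56 [20.2 55.5] [0.6143 0.1185 0.034 ]
6.7833 [ 0.5678 -0.0266  0.0829] [-0.0002  0.9884  0.1521  0.0009] [0.636  0.0005 0.2155] [-0.2696 -0.0911 -0.9587]
```

View pics/w3.png

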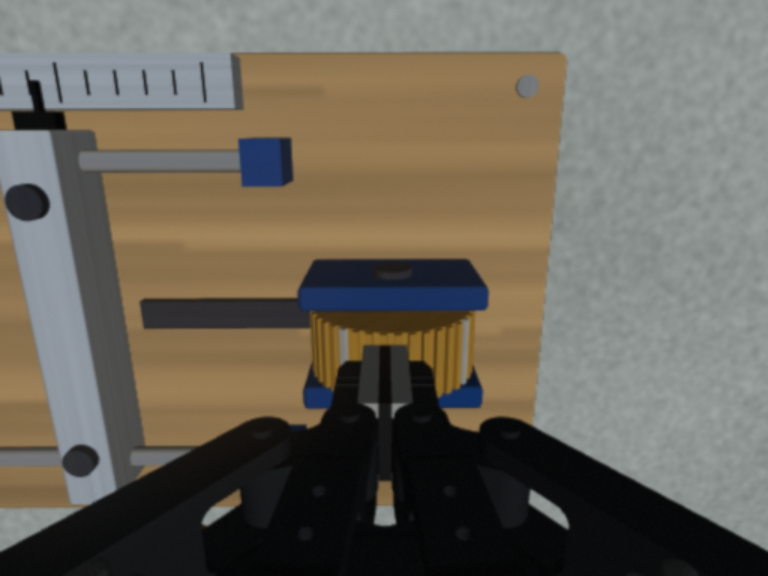

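The wheel turned only slightly, about 3 mm of rim, so the fast stroke mostly lost grip. Next is a slower stroke with a little more press.

>>> {"op": "jog_arm", "data": {
  "moves": [
    {"slide":[0,-2.1,0.45],"fingers":1,"angular":[-3,0,0]},
    {"slide":[0,-4.1,0.6],"fingers":1,"angular":[-6,0,0]},
    {"slide":[0,-6.2,0.9],"fingers":1,"angular":[-9,0,0]},
    {"slide":[0,-8.2,1.3],"fingers":1,"angular":[-12,0,0]},
    {"slide":[0,-10.2,1.7],"fingers":1,"angular":[-15,0,0]}
  ]
}}

```text
clock: 7.2
tcp_pos: [0.565, -0.0175, 0.082]
orientation: [0.131, 0.98, 0.15, 0.021]
wrist_force: [-6.1, 0.6, 13.8]
finger_gap: -0.0002
grip_force: 7.1
```

```bash
python3 b.py w4
```

```text
jig 0.85 [ 44.9 219.4] [0.5309 0.0846 0.    ]
wheel_top 0.84 [271. 249.] [ 0.5665 -0.0274  0.072 ]
lay 0.9 [ 21.2 230.5] [0.5304 0.0907 0.018 ]
7.55 [ 0.5646 -0.0164  0.0817] [0.1287 0.9799 0.1511 0.0206] [0.6246 0.0379 0.2099] [-0.1972 -0.326  -0.9246]
```

View pics/w4.png

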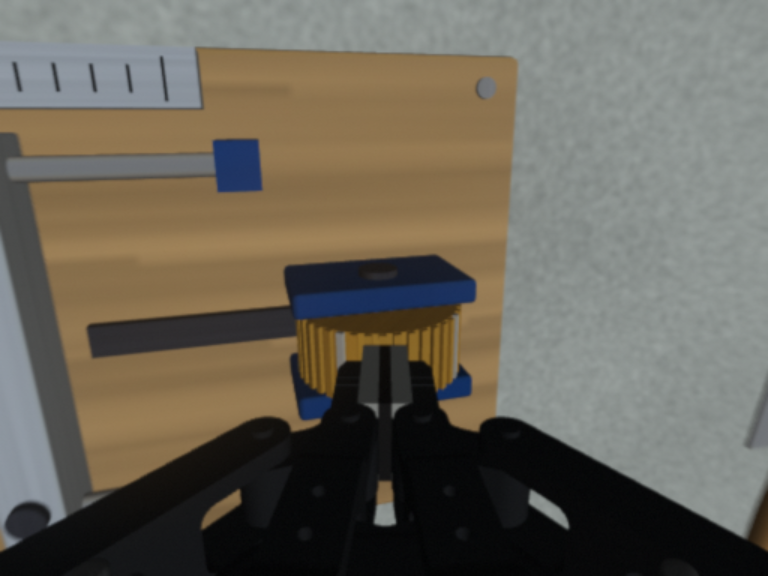

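```bash
python3 - <<'E'
from h import *
p=shot("wrist");tc=np.array(p["tool_from_camera"]);print(tc[:3,3])
y=np.array([-.297,.955])
S={'w1':([.5289,-.0027,.3598],[.0002,.9908,.1353,.0002],[(295,243)],[(398,187)]),
'w2':([.5712,-.0368,.1006],[.0004,.9884,.152,.001],[(74,433)],[(239,155)]),
'w3':([.5678,-.0266,.0829],[-.0002,.9884,.1521,.0009],[(81,460)],[(266,162)]),
'w4':([.5646,-.0164,.0817],[.1287,.9799,.1511,.0206],[(28,520)],[(238,165)])}
for k,(t,q,a,b) in S.items():
    p["T"]=pose(dict(tcp_pos=t,orientation=np.array(q)/np.linalg.norm(q)))@tc
    k1=atz(p,np.array(a[0])/1.5,.05)[:2];k2=atz(p,np.array(b[0])/1.5,.036)[:2]
    print(k,k1,k2,k1@y,k2@y)
E
```

```text
[ 0.07374184 -0.00024256 -0.13239206]
w1 [0.48292644 0.06832309] [ 0.55469311 -0.00848088] -0.07818059924028976 -0.1728430957346237
w2 [0.48529215 0.07330161] [0.61567026 0.03570324] -0.07412872736206497 -0.14875747384986557
w3 [0.4854991  0.07096273] [0.61502847 0.03193596] -0.07642382510331708 -0.1521646097858837
w4 [0.48411418 0.07615413] [0.61287074 0.03808341] -0.07105471520110287 -0.1456529574000175
```

```bash
cat >> h.py <<'E'
W=np.array([.5672,-.0272,.042]);JX=np.array([.955,.297,0]);JY=np.array([-.297,.955,0])
def rim(p,uv):
    "angle (deg, + toward jig +y) at which pixel ray meets the wheel rim"
    o,d=ray(p,uv);o=o-W;a=np.array([o@JY,o[2]]);b=np.array([d@JY,d[2]])
    r=np.roots([b@b,2*a@b,a@a-.03**2]);
    if abs(r[0].imag)>0: return None
    x=a+b*min(r.real);return round(float(np.degrees(np.arctan2(x[0],x[1]))),1)
E
python3 - <<'E'
from h import *
p=shot("wrist");tc=np.array(p["tool_from_camera"])
S={'w2':([.5712,-.0368,.1006],[.0004,.9884,.152,.001],[(319,335),(429,318)]),
'w3':([.5678,-.0266,.0829],[-.0002,.9884,.1521,.0009],[(344,345),(463,335)]),
'w4':([.5646,-.0164,.0817],[.1287,.9799,.1511,.0206],[(340,348),(456,330)])}
for k,(t,q,a) in S.items():
    p["T"]=pose(dict(tcp_pos=t,orientation=np.array(q)/np.linalg.norm(q)))@tc
    print(k,[rim(p,np.array(u)/1.5) for u in a],(proj(p,W+JY*.032+[0,0,.016])*1.5).round(),(proj(p,W-JY*.032+[0,0,.016])*1.5).round())
E
```

```text
w2 [25.7, -65.5] [273. 335.] [442. 335.]
w3 [26.7, -62.1] [293. 354.] [479. 355.]
w4 [44.9, -35.8] [305. 364.] [483. 344.]
```

The ridge angles went from 26° to about 45°, so the slow stroke does grip. I'll continue it to about 35°.

>>> {"op": "jog_arm", "data": {
  "moves": [
    {"slide":[0,-2.1,-0.7],"fingers":1,"angular":[-3,0,0]},
    {"slide":[0,-4.1,-0.9],"fingers":1,"angular":[-6,0,0]},
    {"slide":[0,-6.2,-0.7],"fingers":1,"angular":[-9,0,0]},
    {"slide":[0,-8.2,-0.3],"fingers":1,"angular":[-12,0,0]},
    {"slide":[0,-10.2,0.1],"fingers":1,"angular":[-15,0,0]},
    {"slide":[0,-12.2,0.7],"fingers":1,"angular":[-18,0,0]},
    {"slide":[0,-13.5,1.2],"fingers":1,"angular":[-20,0,0]}
  ]
}}

```text
clock: 8.23
tcp_pos: [0.5608, -0.0038, 0.0759]
orientation: [0.298, 0.942, 0.146, 0.046]
wrist_force: [-4.8, 5.4, 12.3]
finger_gap: 0.0001
grip_force: 6.6
```

>>> {"op": "jog_arm", "data": {
  "moves": [
    {"slide":[0,0,-8.8],"fingers":1,"angular":[0,0,0]},
    {"slide":[0,5.7,-8.5],"fingers":1,"angular":[7,0,0]},
    {"slide":[0,11.4,-7.4],"fingers":1,"angular":[14,0,0]},
    {"slide":[0,16.8,-5.7],"fingers":1,"angular":[21,0,0]},
    {"slide":[0,22.1,-3.3],"fingers":1,"angular":[28,0,0]},
    {"slide":[0,27,-0.3],"fingers":1,"angular":[35,0,0]},
    {"slide":[0,31.4,3.3],"fingers":1,"angular":[42,0,0]},
    {"slide":[0,35.5,7.4],"fingers":1,"angular":[49,0,0]},
    {"slide":[0,39,11.9],"fingers":1,"angular":[56,0,0]},
    {"slide":[0,41.9,16.9],"fingers":1,"angular":[63,0,0]}
  ]
}}

```text
clock: 9.07
tcp_pos: [0.5751, -0.0479, 0.0871]
orientation: [-0.242, 0.959, 0.147, -0.034]
wrist_force: [0.5, -0.1, -1.6]
finger_gap: -0.0005
grip_force: 0.0
```

>>> {"op": "jog_arm", "data": {
  "moves": [
    {"slide":[0,0,3],"fingers":1,"angular":[0,0,0]},
    {"slide":[0,0,5.5],"fingers":1,"angular":[0,0,0]},
    {"slide":[0,0,7.4],"fingers":1,"angular":[0,0,0]},
    {"slide":[0,0,7.4],"fingers":1,"angular":[0,0,0]}
  ]
}}

```text
clock: 9.4
tcp_pos: [0.5725, -0.0427, 0.0794]
orientation: [-0.238, 0.959, 0.148, -0.036]
wrist_force: [0.5, 0.2, 0.5]
finger_gap: 0.0001
grip_force: 0.0
```

>>> {"op": "jog_arm", "data": {
  "moves": [
    {"slide":[0,0,1.8],"fingers":1,"angular":[0,0,0]},
    {"slide":[0,0,1.8],"fingers":1,"angular":[0,0,0]},
    {"slide":[0,-2.1,1.75],"fingers":1,"angular":[-3,0,0]},
    {"slide":[0,-4.1,1.9],"fingers":1,"angular":[-6,0,0]},
    {"slide":[0,-6.1,2.2],"fingers":1,"angular":[-9,0,0]},
    {"slide":[0,-8.2,2.5],"fingers":1,"angular":[-12,0,0]},
    {"slide":[0,-10.2,3],"fingers":1,"angular":[-15,0,0]},
    {"slide":[0,-12.1,3.6],"fingers":1,"angular":[-18,0,0]},
    {"slide":[0,-14.1,4.3],"fingers":1,"angular":[-21,0,0]},
    {"slide":[0,-16,5.1],"fingers":1,"angular":[-24,0,0]}
  ]
}}

```text
clock: 10.23
tcp_pos: [0.5676, -0.0256, 0.0833]
orientation: [-0.033, 0.988, 0.153, -0.003]
wrist_force: [-0.3, -0.0, 0.4]
finger_gap: 0.0001
grip_force: 0.0
```

>>> {"op": "jog_arm", "data": {
  "moves": [
    {"slide":[0,0,1],"fingers":1,"angular":[0,0,0]},
    {"slide":[0,0,2],"fingers":1,"angular":[0,0,0]},
    {"slide":[0,0,2],"fingers":1,"angular":[0,0,0]}
  ]
}}

```text
clock: 10.48
tcp_pos: [0.5678, -0.0261, 0.0829]
orientation: [-0.034, 0.988, 0.153, -0.003]
wrist_force: [-4.6, -1.2, 15.4]
finger_gap: 0.0003
grip_force: 7.6
```

>>> {"op": "jog_arm", "data": {
  "moves": [
    {"slide":[0,-2.1,-0.4],"fingers":1,"angular":[-3,0,0]},
    {"slide":[0,-4.2,-0.5],"fingers":1,"angular":[-6,0,0]},
    {"slide":[0,-6.2,-0.3],"fingers":1,"angular":[-9,0,0]},
    {"slide":[0,-8.3,0],"fingers":1,"angular":[-12,0,0]},
    {"slide":[0,-10.3,0.4],"fingers":1,"angular":[-15,0,0]},
    {"slide":[0,-12.3,0.9],"fingers":1,"angular":[-18,0,0]},
    {"slide":[0,-14.3,1.6],"fingers":1,"angular":[-21,0,0]},
    {"slide":[0,-16.2,2.4],"fingers":1,"angular":[-24,0,0]},
    {"slide":[0,-18.1,3.3],"fingers":1,"angular":[-27,0,0]},
    {"slide":[0,-19.9,4.3],"fingers":1,"angular":[-30,0,0]}
  ]
}}

```text
clock: 11.32
tcp_pos: [0.5619, -0.007, 0.0782]
orientation: [0.223, 0.963, 0.149, 0.036]
wrist_force: [0.2, -0.1, 1.8]
finger_gap: 0.0
grip_force: 0.8
```

>>> {"op": "jog_arm", "data": {
  "moves": [
    {"slide":[0,0,-7],"fingers":1,"angular":[0,0,0]},
    {"slide":[0,5.8,-6.6],"fingers":1,"angular":[7,0,0]},
    {"slide":[0,11.6,-5.6],"fingers":1,"angular":[14,0,0]},
    {"slide":[0,17.2,-3.8],"fingers":1,"angular":[21,0,0]},
    {"slide":[0,22.5,-1.4],"fingers":1,"angular":[28,0,0]},
    {"slide":[0,27.5,1.7],"fingers":1,"angular":[35,0,0]},
    {"slide":[0,32.1,5.3],"fingers":1,"angular":[42,0,0]},
    {"slide":[0,36.2,9.5],"fingers":1,"angular":[49,0,0]},
    {"slide":[0,39.8,14.2],"fingers":1,"angular":[56,0,0]},
    {"slide":[0,39.8,14.2],"fingers":1,"angular":[56,0,0]}
  ]
}}

```text
clock: 12.15
tcp_pos: [0.5738, -0.0518, 0.0766]
orientation: [-0.261, 0.954, 0.143, -0.041]
wrist_force: [-1.0, 0.1, -1.5]
finger_gap: 0.0001
grip_force: 0.0
```

```bash
python3 b.py w5
```

```text
jig 0.57 [156.1 179.1] [0.5292 0.0855 0.    ]
wheel_top 0.74 [212.4 240.5] [ 0.5654 -0.0243  0.072 ]
wheel 0.76 [242.8 212.3] [ 0.5694 -0.0217  0.042 ]
wheel 0.19 [126.4 180.6] [0.545  0.0732 0.042 ]
lay 0.64 [123.9 180.2] [0.5247 0.1031 0.018 ]
lay 0.3 [243.8 217.5] [ 0.5509 -0.0118  0.018 ]
gauge 0.81 [70.2 62. ] [0.604  0.1588 0.03  ]
12.5 [ 0.5744 -0.0469  0.0832] [-0.2548  0.9548  0.1483 -0.038 ] [ 0.6644 -0.0936  0.1902] [-0.4219  0.3798 -0.8232]
```

View pics/w5.png

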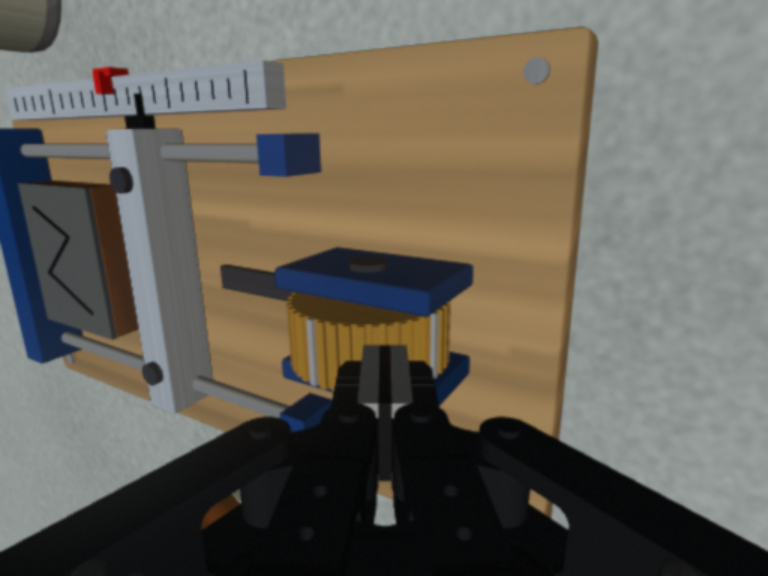

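```bash
cat >> h.py <<'E'
def rem(p,ptr,g,verbose=True):
    P=atz(p,ptr,.034);G=atz(p,g,.03);d=G-P
    print("remaining mm",1e3*d@JY,"x off",1e3*d@JX);return P,G
E
python3 - <<'E'
from h import *
p=shot("wrist")
g=tip_of("gauge",p)[0];print(g,tip_of("pointer",p)[:2])
rem(p,np.array([139,95])/1.5,g["point"])
rem(p,np.array([139,95])/1.5,np.array([106,92])/1.5)
I=cv2.resize(p["color"][20:90,0:190,::-1],None,fx=4,fy=4,interpolation=cv2.INTER_CUBIC);cv2.imwrite("pics/c1.png",I)
E
```

```text
{'point': [79.9, 66.2], 'p': 0.59} [{'point': [101.5, 63.6], 'p': 0.77}]
remaining mm 21.48357409476861 x off -1.3258519552315906
remaining mm 32.296796009019104 x off 2.4828046163985293
```

View pics/c1.png

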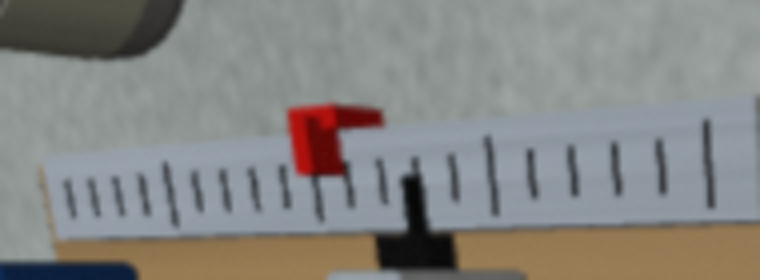

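```bash
python3 - <<'E'
from h import *
p=shot("wrist")
f=lambda u,v:np.array([u/4,20+v/4])
y=lambda u,v,z=.03:round(1e3*float(atz(p,f(u,v),z)@JY),1)
print("ticks",[y(*t) for t in [(172,225),(320,220),(351,206),(385,203),(457,200),(494,215),(711,207)]],"ptr",y(411,178,.034),y(413,185,.034),"g",y(320,174),y(319.6,185))
E
```

```text
ticks [24.2, -26.8, -36.9, -47.1, -67.2, -76.6, -127.1] ptr -60.7 -61.0 g -28.8 -28.2
```

The crop shows the pointer tip at (411,178) and the red tongue's inner end at (320,175). Ticks are 10 mm apart, which leaves about 32 mm. I continue with firmer strokes.

>>> {"op": "jog_arm", "data": {
  "moves": [
    {"slide":[0,0,4],"fingers":1,"angular":[0,0,0]},
    {"slide":[0,0,6],"fingers":1,"angular":[0,0,0]},
    {"slide":[0,0,8],"fingers":1,"angular":[0,0,0]},
    {"slide":[0,0,8],"fingers":1,"angular":[0,0,0]},
    {"slide":[0,0,8],"fingers":1,"angular":[0,0,0]}
  ]
}}

```text
clock: 13.12
tcp_pos: [0.574, -0.0463, 0.0766]
orientation: [-0.254, 0.955, 0.147, -0.038]
wrist_force: [-2.0, -8.0, 15.4]
finger_gap: 0.0001
grip_force: 8.9
```

>>> {"op": "jog_arm", "data": {
  "moves": [
    {"slide":[0,-2.0,-0.4],"fingers":1,"angular":[-3,0,0]},
    {"slide":[0,-4.1,-0.4],"fingers":1,"angular":[-6,0,0]},
    {"slide":[0,-6.1,-0.2],"fingers":1,"angular":[-9,0,0]},
    {"slide":[0,-8.1,0.2],"fingers":1,"angular":[-12,0,0]},
    {"slide":[0,-10.1,0.6],"fingers":1,"angular":[-15,0,0]}
  ]
}}

```text
clock: 13.53
tcp_pos: [0.5712, -0.0376, 0.081]
orientation: [-0.126, 0.98, 0.15, -0.018]
wrist_force: [-2.7, -5.3, 11.7]
finger_gap: 0.0001
grip_force: 6.3
```

>>> {"op": "jog_arm", "data": {
  "moves": [
    {"slide":[0,-2.0,0.1],"fingers":1,"angular":[-3,0,0]},
    {"slide":[0,-4.1,0.2],"fingers":1,"angular":[-6,0,0]},
    {"slide":[0,-6.1,0.5],"fingers":1,"angular":[-9,0,0]},
    {"slide":[0,-8.1,0.9],"fingers":1,"angular":[-12,0,0]},
    {"slide":[0,-10.1,1.3],"fingers":1,"angular":[-15,0,0]}
  ]
}}

```text
clock: 13.95
tcp_pos: [0.5679, -0.0272, 0.0829]
orientation: [0.003, 0.988, 0.152, 0.002]
wrist_force: [-4.7, -3.2, 14.4]
finger_gap: 0.0002
grip_force: 7.1
```

>>> {"op": "jog_arm", "data": {
  "moves": [
    {"slide":[0,-2.0,0.1],"fingers":1,"angular":[-3,0,0]},
    {"slide":[0,-4.1,0.2],"fingers":1,"angular":[-6,0,0]},
    {"slide":[0,-6.1,0.5],"fingers":1,"angular":[-9,0,0]},
    {"slide":[0,-8.1,0.9],"fingers":1,"angular":[-12,0,0]},
    {"slide":[0,-10.1,1.3],"fingers":1,"angular":[-15,0,0]},
    {"slide":[0,-12.1,2.0],"fingers":1,"angular":[-18,0,0]},
    {"slide":[0,-14.0,2.7],"fingers":1,"angular":[-21,0,0]},
    {"slide":[0,-15.9,3.5],"fingers":1,"angular":[-24,0,0]},
    {"slide":[0,-17.8,4.4],"fingers":1,"angular":[-27,0,0]},
    {"slide":[0,-19.6,5.3],"fingers":1,"angular":[-30,0,0]}
  ]
}}

```text
clock: 14.78
tcp_pos: [0.5614, -0.0067, 0.0776]
orientation: [0.258, 0.954, 0.147, 0.041]
wrist_force: [-9.0, 5.4, 17.4]
finger_gap: 0.0001
grip_force: 9.5
```

>>> {"op": "jog_arm", "data": {
  "moves": [
    {"slide":[0,0,-9],"fingers":1,"angular":[0,0,0]},
    {"slide":[0,5.8,-8.6],"fingers":1,"angular":[7,0,0]},
    {"slide":[0,11.6,-7.6],"fingers":1,"angular":[14,0,0]},
    {"slide":[0,17.2,-5.8],"fingers":1,"angular":[21,0,0]},
    {"slide":[0,22.5,-3.4],"fingers":1,"angular":[28,0,0]},
    {"slide":[0,27.5,-0.3],"fingers":1,"angular":[35,0,0]},
    {"slide":[0,32.1,3.3],"fingers":1,"angular":[42,0,0]},
    {"slide":[0,36.2,7.5],"fingers":1,"angular":[49,0,0]},
    {"slide":[0,39.8,12.2],"fingers":1,"angular":[56,0,0]},
    {"slide":[0,41.6,15],"fingers":1,"angular":[60,0,0]}
  ]
}}

```text
clock: 15.62
tcp_pos: [0.5751, -0.0513, 0.0822]
orientation: [-0.258, 0.954, 0.145, -0.039]
wrist_force: [-0.7, -0.1, 0.2]
finger_gap: -0.0001
grip_force: 0.0
```

>>> {"op": "jog_arm", "data": {
  "moves": [
    {"slide":[0,0,4],"fingers":1,"angular":[0,0,0]},
    {"slide":[0,0,7],"fingers":1,"angular":[0,0,0]},
    {"slide":[0,0,9],"fingers":1,"angular":[0,0,0]},
    {"slide":[0,0,9],"fingers":1,"angular":[0,0,0]},
    {"slide":[0,0,9],"fingers":1,"angular":[0,0,0]}
  ]
}}

```text
clock: 16.03
tcp_pos: [0.5728, -0.0457, 0.0771]
orientation: [-0.253, 0.955, 0.147, -0.039]
wrist_force: [-3.9, -9.7, 12.1]
finger_gap: -0.0002
grip_force: 7.4
```

```bash
cat > m.py <<'E'
from h import *
import sys
p=shot("wrist")
g=tip_of("gauge",p)[:2];t=tip_of("pointer",p)[:2];print(g,t)
if g and t: rem(p,t[0]["point"],g[0]["point"])
cv2.imwrite(f"pics/{sys.argv[1]}.png",cv2.resize(p["color"][20:120,0:190,::-1],None,fx=4,fy=4,interpolation=cv2.INTER_CUBIC))
np.save("T.npy",p["T"])
E
python3 m.py c2
```

```text
[{'point': [71.4, 62.0], 'p': 0.84}] [{'point': [83.3, 63.5], 'p': 0.71}]
remaining mm 19.791216372662284 x off 1.7755847183590092
```

View pics/c2.png

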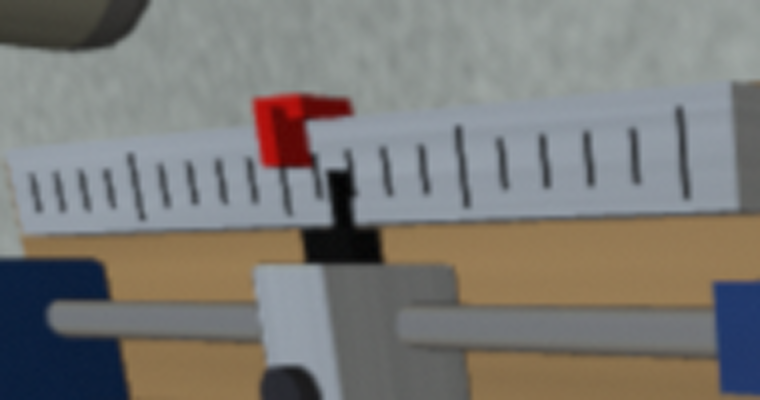

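The pointer is at (338,172) and the mark at (287,167), with about 20 mm left. The 60° stroke moved the lay about 11 mm, as expected. I repeat it.

>>> {"op": "jog_arm", "data": {
  "moves": [
    {"slide":[0,-2.0,0.1],"fingers":1,"angular":[-3,0,0]},
    {"slide":[0,-4.1,0.2],"fingers":1,"angular":[-6,0,0]},
    {"slide":[0,-6.1,0.5],"fingers":1,"angular":[-9,0,0]},
    {"slide":[0,-8.1,0.9],"fingers":1,"angular":[-12,0,0]},
    {"slide":[0,-10.1,1.3],"fingers":1,"angular":[-15,0,0]},
    {"slide":[0,-12.1,2.0],"fingers":1,"angular":[-18,0,0]},
    {"slide":[0,-14.0,2.7],"fingers":1,"angular":[-21,0,0]},
    {"slide":[0,-15.9,3.5],"fingers":1,"angular":[-24,0,0]},
    {"slide":[0,-17.8,4.4],"fingers":1,"angular":[-27,0,0]},
    {"slide":[0,-19.6,5.3],"fingers":1,"angular":[-30,0,0]}
  ]
}}

```text
clock: 17.02
tcp_pos: [0.5664, -0.0254, 0.0829]
orientation: [0.003, 0.988, 0.152, 0.002]
wrist_force: [-4.5, -2.6, 9.6]
finger_gap: 0.0003
grip_force: 4.9
```

>>> {"op": "jog_arm", "data": {
  "moves": [
    {"slide":[0,-2.0,0.1],"fingers":1,"angular":[-3,0,0]},
    {"slide":[0,-4.1,0.2],"fingers":1,"angular":[-6,0,0]},
    {"slide":[0,-6.1,0.5],"fingers":1,"angular":[-9,0,0]},
    {"slide":[0,-8.1,0.9],"fingers":1,"angular":[-12,0,0]},
    {"slide":[0,-10.1,1.3],"fingers":1,"angular":[-15,0,0]},
    {"slide":[0,-12.1,2.0],"fingers":1,"angular":[-18,0,0]},
    {"slide":[0,-14.0,2.7],"fingers":1,"angular":[-21,0,0]},
    {"slide":[0,-15.9,3.5],"fingers":1,"angular":[-24,0,0]},
    {"slide":[0,-17.8,4.4],"fingers":1,"angular":[-27,0,0]},
    {"slide":[0,-19.6,5.3],"fingers":1,"angular":[-30,0,0]}
  ]
}}

```text
clock: 17.85
tcp_pos: [0.56, -0.0057, 0.077]
orientation: [0.258, 0.954, 0.147, 0.041]
wrist_force: [-4.9, 1.2, 5.5]
finger_gap: -0.0001
grip_force: 3.5
```

>>> {"op": "jog_arm", "data": {
  "moves": [
    {"slide":[0,0,-9],"fingers":1,"angular":[0,0,0]},
    {"slide":[0,5.8,-8.6],"fingers":1,"angular":[7,0,0]},
    {"slide":[0,11.6,-7.6],"fingers":1,"angular":[14,0,0]},
    {"slide":[0,17.2,-5.8],"fingers":1,"angular":[21,0,0]},
    {"slide":[0,22.5,-3.4],"fingers":1,"angular":[28,0,0]},
    {"slide":[0,27.5,-0.3],"fingers":1,"angular":[35,0,0]},
    {"slide":[0,32.1,3.3],"fingers":1,"angular":[42,0,0]},
    {"slide":[0,36.2,7.5],"fingers":1,"angular":[49,0,0]},
    {"slide":[0,39.8,12.2],"fingers":1,"angular":[56,0,0]},
    {"slide":[0,41.6,15],"fingers":1,"angular":[60,0,0]}
  ]
}}

```text
clock: 18.68
tcp_pos: [0.5754, -0.0502, 0.0836]
orientation: [-0.258, 0.954, 0.146, -0.038]
wrist_force: [-0.1, 0.1, -0.8]
finger_gap: 0.0001
grip_force: 0.0
```

>>> {"op": "jog_arm", "data": {
  "moves": [
    {"slide":[0,0,4],"fingers":1,"angular":[0,0,0]},
    {"slide":[0,0,7],"fingers":1,"angular":[0,0,0]},
    {"slide":[0,0,9],"fingers":1,"angular":[0,0,0]},
    {"slide":[0,0,9],"fingers":1,"angular":[0,0,0]},
    {"slide":[0,0,9],"fingers":1,"angular":[0,0,0]}
  ]
}}

```text
clock: 19.1
tcp_pos: [0.5731, -0.0447, 0.0778]
orientation: [-0.253, 0.955, 0.148, -0.038]
wrist_force: [-4.2, -8.6, 10.7]
finger_gap: 0.0
grip_force: 6.5
```

```bash
python3 m.py c3
```

```text
[{'point': [74.5, 62.6], 'p': 0.56}] [{'point': [72.3, 65.6], 'p': 0.58}]
remaining mm 2.9685679420430753 x off 2.3732312768096246
```

View pics/c3.png

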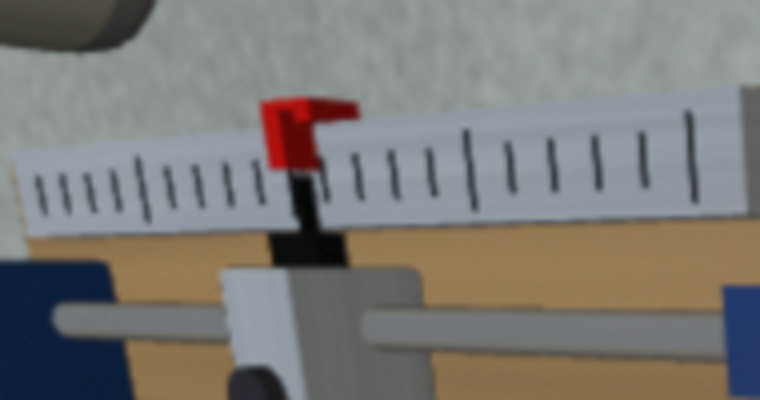

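No views are left, so I check numerically. The pointer is at about (300,178) and the mark at (295,170), nearly there. I lift off and look from straight above the pointer to remove parallax.

>>> {"op": "jog_arm", "data": {
  "moves": [
    {"slide":[0,0,-12],"fingers":1,"angular":[0,0,0]},
    {"slide":[0,-6.7,-15.6],"fingers":1,"angular":[-7,0,0]},
    {"slide":[0,-16.9,-28.9],"fingers":1,"angular":[-14,0,0]},
    {"slide":[0,-30.5,-40.4],"fingers":1,"angular":[-21,0,0]},
    {"slide":[0,-45,-50],"fingers":1,"angular":[-28,0,0]},
    {"slide":[0,-55,-56.3],"fingers":1,"angular":[-30,0,0]}
  ]
}}

```text
clock: 19.75
tcp_pos: [0.5665, -0.0213, 0.1554]
orientation: [0.004, 0.988, 0.154, 0.004]
wrist_force: [-0.4, 0.3, 0.7]
finger_gap: 0.0004
grip_force: 0.0
```

>>> {"op": "jog_arm", "data": {
  "moves": [
    {"slide":[10,-35,0],"fingers":1,"angular":[0,0,0]},
    {"slide":[20,-72,0],"fingers":1,"angular":[0,0,0]},
    {"slide":[30,-110,0],"fingers":1,"angular":[0,0,0]},
    {"slide":[44,-145,0],"fingers":1,"angular":[0,0,0]},
    {"slide":[44,-161,0],"fingers":1,"angular":[0,0,0]},
    {"slide":[44,-161,0],"fingers":1,"angular":[0,0,0]},
    {"slide":[44,-161,0],"fingers":1,"angular":[0,0,0]}
  ]
}}

```text
clock: 20.33
tcp_pos: [0.5593, 0.1436, 0.1522]
orientation: [0.0, 0.988, 0.154, 0.001]
wrist_force: [0.9, -0.6, -0.8]
finger_gap: -0.0001
grip_force: 0.0
```

```bash
cat > g.py <<'E'
from h import *
p=shot("wrist");s=get_state();print(s["clock"],s["tcp_pos"])
g=tip_of("gauge",p)[:2];t=tip_of("pointer",p)[:2];print(g,t)
c=p["color"].astype(int);r,gg,b=c[...,0],c[...,1],c[...,2]
red=(r>110)&(gg<70)&(b<70)
v,u=np.nonzero(red[:250]);print("red",len(u),u.min(),u.max(),v.min(),v.max())
print("cam jigy",p["T"][:3,3]@JY*1e3)
np.save("img.npy",p["color"])
for row in range(v.min()-2,v.max()+22,2):
    k=slice(u.min()-14,u.max()+14); x=np.nonzero(red[row,k])[0]; d=np.nonzero((c[row,k].sum(-1)<150))[0]
    f=lambda x: (x.min()+k.start,x.max()+k.start) if len(x) else None
    print(row,"red",f(x),"blk",f(d))
E
python3 g.py
```

```text
20.3833 [0.55972409 0.14236745 0.15196144]
[{'point': [259.0, 124.3], 'p': 0.59}, {'point': [430.4, 18.0], 'p': 0.23}] [{'point': [263.6, 127.4], 'p': 0.83}]
red 163 253 272 108 124
cam jigy -27.737171054746636
106 red None blk None
108 red (np.int64(254), np.int64(272)) blk None
110 red (np.int64(254), np.int64(272)) blk None
112 red (np.int64(254), np.int64(272)) blk None
114 red (np.int64(260), np.int64(265)) blk None
116 red (np.int64(261), np.int64(265)) blk None
118 red (np.int64(261), np.int64(265)) blk None
120 red (np.int64(261), np.int64(265)) blk None
122 red (np.int64(261), np.int64(266)) blk None
124 red (np.int64(261), np.int64(265)) blk None
126 red None blk None
128 red None blk (np.int64(266), np.int64(267))
130 red None blk (np.int64(266), np.int64(267))
132 red None blk (np.int64(266), np.int64(266))
134 red None blk (np.int64(266), np.int64(266))
136 red None blk (np.int64(266), np.int64(266))
138 red None blk (np.int64(265), np.int64(266))
140 red None blk (np.int64(258), np.int64(274))
142 red None blk (np.int64(258), np.int64(274))
144 red None blk (np.int64(258), np.int64(274))
```

```bash
cat > s.py <<'E'
from h import *
def sub(p=None):
    p=p or shot("wrist");c=p["color"].astype(float)
    red=np.clip(c[...,0]-c[...,1:].max(-1)-15,0,None); 
    m=red>50; m[250:]=False; v,u=np.nonzero(m); v1=v.max();u0=int(u.mean())
    k=np.arange(u0-15,u0+16); R0=[]; P0=[]
    for r in range(v1-8,v1-1): w=red[r,k]; R0.append((w@k/w.sum(),r))
    for r in range(v1+4,v1+11):
        l=c[r,k].sum(-1); w=np.clip(260-l,0,None)
        if w.sum()>0: P0.append((w@k/w.sum(),r,int(l.min())))
    gy=[1e3*atz(p,a[:2],z)@JY for a in R0 for z in (.032,)]; py=[1e3*atz(p,a[:2],.034)@JY for a in P0]
    print("g px",np.round([a[0] for a in R0],1),"ptr px",np.round([a[0] for a in P0],1))
    print("gauge",np.round(gy,2),"ptr",np.round(py,2),"REM",np.median(gy)-np.median(py))
if __name__=="__main__":
    sub(); print(get_state()["clock"],get_state()["tcp_pos"])
E
python3 s.py
```

```text
g px [258.3 258.3 258.3 258.3 258.4 258.4 258.5] ptr px [261.9 261.9 261.8 261.5 261.4 261.4 261.4]
gauge [-33.12 -33.14 -33.15 -33.16 -33.21 -33.24 -33.27] ptr [-35.79 -35.8  -35.78 -35.53 -35.48 -35.47 -35.48] REM 2.3703084463565887
20.5333 [0.5605253  0.14035862 0.15131439]
```

>>> {"op": "jog_arm", "data": {
  "moves": [
    {"slide":[-10,35,0],"fingers":1,"angular":[0,0,0]},
    {"slide":[-20,72,0],"fingers":1,"angular":[0,0,0]},
    {"slide":[-30,110,0],"fingers":1,"angular":[0,0,0]},
    {"slide":[-44,145,0],"fingers":1,"angular":[0,0,0]},
    {"slide":[-44,161,0],"fingers":1,"angular":[0,0,0]},
    {"slide":[-44,165,20],"fingers":1,"angular":[5,0,0]},
    {"slide":[-44,169.3,45],"fingers":1,"angular":[10,0,0]},
    {"slide":[-44,169.3,62.7],"fingers":1,"angular":[10,0,0]},
    {"slide":[-44,169.3,62.7],"fingers":1,"angular":[10,0,0]}
  ]
}}

```text
clock: 21.28
tcp_pos: [0.5672, -0.0361, 0.084]
orientation: [-0.087, 0.985, 0.149, -0.016]
wrist_force: [-0.2, -0.4, -1.2]
finger_gap: 0.0002
grip_force: 0.0
```

>>> {"op": "jog_arm", "data": {
  "moves": [
    {"slide":[0,0,4],"fingers":1,"angular":[0,0,0]},
    {"slide":[0,0,6],"fingers":1,"angular":[0,0,0]},
    {"slide":[0,0,8],"fingers":1,"angular":[0,0,0]},
    {"slide":[0,0,8],"fingers":1,"angular":[0,0,0]}
  ]
}}

```text
clock: 21.62
tcp_pos: [0.5698, -0.0324, 0.0824]
orientation: [-0.085, 0.985, 0.152, -0.012]
wrist_force: [-1.0, -1.9, 3.1]
finger_gap: 0.0002
grip_force: 1.4
```

>>> {"op": "jog_arm", "data": {
  "moves": [
    {"slide":[0,0,1],"fingers":1,"angular":[0,0,0]},
    {"slide":[0,0,1],"fingers":1,"angular":[0,0,0]},
    {"slide":[0,-2,1.1],"fingers":1,"angular":[-3,0,0]},
    {"slide":[0,-4.1,1.2],"fingers":1,"angular":[-6,0,0]},
    {"slide":[0,-6.1,1.5],"fingers":1,"angular":[-9,0,0]},
    {"slide":[0,-8.1,1.9],"fingers":1,"angular":[-12,0,0]},
    {"slide":[0,-9.4,2.2],"fingers":1,"angular":[-14,0,0]},
    {"slide":[0,-9.4,2.2],"fingers":1,"angular":[-14,0,0]},
    {"slide":[0,-9.4,2.2],"fingers":1,"angular":[-14,0,0]}
  ]
}}

```text
clock: 22.37
tcp_pos: [0.5665, -0.0218, 0.0827]
orientation: [0.035, 0.988, 0.153, 0.007]
wrist_force: [-4.4, 1.1, 10.0]
finger_gap: 0.0002
grip_force: 5.5
```

>>> {"op": "jog_arm", "data": {
  "moves": [
    {"slide":[0,0,-10],"fingers":1,"angular":[0,0,0]},
    {"slide":[0,3,-40],"fingers":1,"angular":[2,0,0]},
    {"slide":[0,7.7,-70.7],"fingers":1,"angular":[4,0,0]},
    {"slide":[0,7.7,-70.7],"fingers":1,"angular":[4,0,0]}
  ]
}}

```text
clock: 22.7
tcp_pos: [0.5713, -0.0267, 0.1584]
orientation: [0.002, 0.988, 0.152, 0.006]
wrist_force: [1.4, 0.0, 0.7]
finger_gap: -0.0001
grip_force: 0.0
```

>>> {"op": "jog_arm", "data": {
  "moves": [
    {"slide":[10,-35,0],"fingers":1,"angular":[0,0,0]},
    {"slide":[20,-72,0],"fingers":1,"angular":[0,0,0]},
    {"slide":[30,-110,0],"fingers":1,"angular":[0,0,0]},
    {"slide":[44,-145,0],"fingers":1,"angular":[0,0,0]},
    {"slide":[44,-161,0],"fingers":1,"angular":[0,0,0]},
    {"slide":[44,-161,0],"fingers":1,"angular":[0,0,0]},
    {"slide":[44,-161,0],"fingers":1,"angular":[0,0,0]},
    {"slide":[44,-161,0],"fingers":1,"angular":[0,0,0]}
  ]
}}

```text
clock: 23.37
tcp_pos: [0.5609, 0.1408, 0.1515]
orientation: [0.0, 0.988, 0.152, 0.001]
wrist_force: [-0.5, 0.1, -0.8]
finger_gap: -0.0002
grip_force: 0.0
```

```bash
python3 s.py
```

```text
g px [258.2 258.2 258.2 258.2 258.2 258.3 258.3] ptr px [257.4 257.4 257.4 257.4 257.4 257.4 257.4]
gauge [-33.16 -33.17 -33.17 -33.18 -33.21 -33.25 -33.27] ptr [-32.59 -32.59 -32.59 -32.61 -32.6  -32.62 -32.62] REM -0.5790210585796842
23.4167 [0.56095986 0.14029147 0.15129855]
```

>>> {"op": "jog_arm", "data": {
  "moves": [
    {"slide":[-10,35,0],"fingers":1,"angular":[0,0,0]},
    {"slide":[-20,72,0],"fingers":1,"angular":[0,0,0]},
    {"slide":[-30,110,0],"fingers":1,"angular":[0,0,0]},
    {"slide":[-44,145,0],"fingers":1,"angular":[0,0,0]},
    {"slide":[-44,161,0],"fingers":1,"angular":[0,0,0]},
    {"slide":[-44,161,20],"fingers":1,"angular":[0,0,0]},
    {"slide":[-44,161,45],"fingers":1,"angular":[0,0,0]},
    {"slide":[-44,161,62],"fingers":1,"angular":[0,0,0]},
    {"slide":[-44,161,62],"fingers":1,"angular":[0,0,0]},
    {"slide":[-44,161,62],"fingers":1,"angular":[0,0,0]}
  ]
}}

```text
clock: 24.25
tcp_pos: [0.5661, -0.027, 0.0882]
orientation: [-0.0, 0.989, 0.151, -0.001]
wrist_force: [-0.5, -0.4, 0.9]
finger_gap: 0.0
grip_force: 0.0
```

>>> {"op": "jog_arm", "data": {
  "moves": [
    {"slide":[0,0,4],"fingers":1,"angular":[0,0,0]},
    {"slide":[0,0,7],"fingers":1,"angular":[0,0,0]},
    {"slide":[0,0,8],"fingers":1,"angular":[0,0,0]},
    {"slide":[0,0,8],"fingers":1,"angular":[0,0,0]},
    {"slide":[0,0,8],"fingers":1,"angular":[0,0,0]}
  ]
}}

```text
clock: 24.67
tcp_pos: [0.5683, -0.0263, 0.083]
orientation: [0.001, 0.988, 0.152, 0.002]
wrist_force: [-2.4, -0.8, 7.0]
finger_gap: 0.0004
grip_force: 3.3
```

>>> {"op": "jog_arm", "data": {
  "moves": [
    {"slide":[0,0.7,0.1],"fingers":1,"angular":[1,0,0]},
    {"slide":[0,1.4,0.1],"fingers":1,"angular":[2,0,0]},
    {"slide":[0,2.0,0.1],"fingers":1,"angular":[2.8,0,0]},
    {"slide":[0,2.0,0.1],"fingers":1,"angular":[2.8,0,0]},
    {"slide":[0,2.0,0.1],"fingers":1,"angular":[2.8,0,0]},
    {"slide":[0,2.4,-8],"fingers":1,"angular":[2.8,0,0]},
    {"slide":[0,0,-40],"fingers":1,"angular":[0,0,0]},
    {"slide":[0,0,-70],"fingers":1,"angular":[0,0,0]},
    {"slide":[0,0,-70],"fingers":1,"angular":[0,0,0]}
  ]
}}

```text
clock: 25.42
tcp_pos: [0.5706, -0.0258, 0.1578]
orientation: [0.002, 0.988, 0.153, 0.005]
wrist_force: [2.1, -0.4, 0.7]
finger_gap: 0.0001
grip_force: 0.0
```

>>> {"op": "jog_arm", "data": {
  "moves": [
    {"slide":[10,-35,0],"fingers":1,"angular":[0,0,0]},
    {"slide":[20,-72,0],"fingers":1,"angular":[0,0,0]},
    {"slide":[30,-110,0],"fingers":1,"angular":[0,0,0]},
    {"slide":[44,-145,0],"fingers":1,"angular":[0,0,0]},
    {"slide":[44,-161,0],"fingers":1,"angular":[0,0,0]},
    {"slide":[44,-161,0],"fingers":1,"angular":[0,0,0]},
    {"slide":[44,-161,0],"fingers":1,"angular":[0,0,0]},
    {"slide":[44,-161,0],"fingers":1,"angular":[0,0,0]}
  ]
}}

```text
clock: 26.08
tcp_pos: [0.5609, 0.1406, 0.1512]
orientation: [0.0, 0.988, 0.152, 0.0]
wrist_force: [0.3, 0.2, 0.2]
finger_gap: -0.0001
grip_force: 0.0
```

```bash
python3 s.py
```

```text
g px [257.9 257.8 257.8 257.8 257.9 257.9 257.9] ptr px [257.6 257.5 257.5 257.6 257.6 257.5 257.6]
gauge [-33.16 -33.16 -33.15 -33.16 -33.18 -33.2  -33.21] ptr [-32.96 -32.96 -32.96 -32.97 -32.98 -32.97 -32.99] REM -0.19042025380203143
26.1333 [0.56099289 0.14011813 0.15114328]
```

The pointer is within 0.2 mm of the mark and the hand is clear.

```bash
python3 -c "
from workcell import *
print(hand_in())"
```

```text
the job is handed in; nothing more can be done
None
```

I rolled the wheel until the black pointer stood about 0.2 mm past the red mark, lifted the hand clear, and handed the job in at about 26 s; hand-in returned no verdict.

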